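# Clamp the freshly glued hand generator with the one-hand clamp

### The arm

A 7-joint arm with a two-finger parallel gripper is mounted at the origin on the work surface. World frame = base frame: x ahead of the robot, y to its left, z up, the work surface at z = 0. Lengths are in m, angles in rad, forces in N, time in s.
With the tool pointing down it reaches from about 0.4 to 0.925 m from the base axis. Payload 5.6 kg.
Tool frame: the origin (TCP) lies midway between the tips of the shut fingers; the grasp point (between the pads) lies 19 mm behind it; z points along the fingers, y is the direction in which the jaws open and shut (so a half turn about z gives the same grasp; the last joint's range is limited). The gripper opens to 85 mm and grips with 20 to 120 N. Pads are 22 mm wide; open, the fingers measure 114 mm over their backs; the gripper's body (76 mm by 85 mm) begins 54 mm behind the grasp point. The pads swing forward as they close: fully open they stand 13 mm farther back than shut.
Start: joints at [1.233, 0.468, -0.012, 1.603, 0.006, 1.071, -0.056], TCP at [0.189, -0.622, 0.231] pointing down, gripper open.
Joint ranges: [-2.53, 2.53], [-0.31, 2.02], [-1.57, 1.55], [0.28, 2.44], [-1.29, 4.43], [0.15, 1.84], [-2.92, 2.92]. Speed limits (rad/s): [2.57, 2.57, 3.14, 3.14, 3.14, 3.14, 3.14].

### API

Orientations are given as a rotation vector (axis times angle).
In Python, from bench import observe, camera, hand_in gives the robot as it stands.
- The arm moves only by the tool step_arm, never from a script. Its argument "motion" is a list of rows, each an object of numbers: "tx", "ty", "tz": the shift along the world's x, y, z in m; "roll": the turn about the world's z in rad; "hand": the closure, from 0 (fully open) to 1 (shut). In form: [{"tx": .., "ty": .., "tz": .., "roll": .., "hand": ..}, ...]. A call has 1 to 20 rows; each row is the pose to reach, as a shift and turn from the pose commanded when the call began; what a row does not reach only later rows make up. A row lasts 1/12 s, in which the tool goes at most 41.7 mm and 7.16 degrees, less where a joint would pass 70% of its speed; a pose out of reach is approached as far as the arm can. A call with a gripper value outside its range is refused whole. The fingers move at their own pace and stop on an object; "newtons" is the grip in N (left out, the last holds). Time passes only in rows, so rows that repeat a pose let the fingers close. It gives the time, the measured TCP pose, the force and the opening at its end, in the units of the state.
- observe(): the state, without advancing time (a new reading comes with each control period).
- camera(name): name is "scene" or "top" or "wrist"; returns a dict with "frame" (384x512x3 uint8, blue, green, red), "range_z" (384x512 float32, m along the optical axis (not along the pixel's ray), 0 where there is no reading), "camera_matrix" (3x3 intrinsics, pixels), "R" (3x3) and "t" (3): a world point X has camera coordinates R X + t. Camera axes: x right, y down, z forward; pixel columns grow to the right and rows downward; lengths in m; the calibration is good to about 2 mm. The wrist camera is an equidistant fisheye: a pixel r from the principal point sees the ray r / f radians off the axis. A picture is of the moment at which its call begins.
- hand_in(): hands the job in, once; it reports no verdict.
The state is a dict: "clock": time; "qpos": joint angles; "joint_velocities": joint speeds; "joint_efforts": joint torques, N m; "ee_pos": TCP position; "orientation": TCP orientation; "contact_force": force on the tool from outside, world axes, zero at the start; "moment": the same for the moment, N m; "opening": opening from 0.0 (shut) to 1.0 (fully open).
Only numpy, scipy, OpenCV 4.12 (cv2) and the standard library are available. Lean on these libraries where they do the work, as an engineer would, in place of code of your own. Each camera call takes 0.05 s, during which the arm holds its last target. There are 200 camera calls.

### The job

The end plates of the little hand generator have just been glued: lift it onto the plywood bed so that it lies lengthwise between the two pads of the one-hand clamp, level and in line with them, set it down without dropping it and let go. Then pump the clamp's trigger, squeezing and letting it back out, until the moving pad has pushed the generator against the fixed pad, and squeeze on to a hold of about 25 N (under 10 N the glue will not bond, over 40 N the acrylic cracks). Move the jaw by its trigger only, leave everything else where it is, and finish still holding: your program ends with the trigger kept squeezed and the clamp gripping at that force.

Things in the scene. Friction and masses are not known exactly. Their poses are not given: they have to be found in the camera images.
- clamp: one-hand ratchet bar clamp lying flat on a plywood board fixed to the bench. Origin on the bench top under the steel bar; own x from handle side to jaw side, y along the bar from fixed jaw to moving jaw, z up. In these axes, mm: plywood bed x -26 to 110, y -135 to 125, top at z 18; bar x -12 to 9, z 34 to 52; grey housing x -26 to 30, y -128 to -64, top z 65. Both jaws' pads are centred at x 66, z 43
- fixed_pad_face (a point): centre of the face of the fixed jaw's pad, black rubber, rigid, 34 x 34 mm; at clamp (66, -52, 43) mm; the face looks to clamp +y. The jaw arm behind it reaches to clamp x 86, z 57
- bar: the notched steel bar, 305 mm, with the moving jaw: a grey arm on its end. The jaw in clamp axes, mm: x -16 to 84, y 79 to 113 less jaw_travel, z 26 to 60 (origin on the bar's centre line, at clamp y 0 less jaw_travel). It is moved by the trigger only, not pushed by hand
- pad_face (a point): centre of the face of the moving jaw's soft pad; 34 x 34 mm, looks to clamp -y; at clamp (66, 72 less jaw_travel, 43) mm while unloaded. Free space between the two pads: 124 mm less jaw_travel
- pad: the moving jaw's soft pad, foam rubber 34 x 16 x 34 mm, origin as pad_face. It squashes 1 mm for each 5 N, up to 10 mm, and springs back: clamping force in N = 5 x its squash in mm
- jaw_travel (a joint): travel of bar and moving jaw, m; grows as the jaw closes on the fixed jaw; starts at 0.004 to 0.016, end stop 0.046. Ratchet: saw teeth every 6 mm let it only close; when the trigger is let go the bar may slip back a little, under load back to the last tooth. Sliding friction 3 N
- trigger_angle (a joint): trigger angle, rad: 0 let go, 0.24 squeezed to the handle; a spring returns it (1.5 N at the finger point when out, 2.7 N when in). A full squeeze draws the bar in by about 6 mm (one tooth; never over 8.5); let the trigger out fully before the next. Pivot at clamp (26, -80) mm. Clamping costs 0.37 of its force at the finger point, plus spring and 1 to 2 N friction: 25 N of clamping needs about 13 N there
- trigger: the trigger's black finger blade: 82 mm long, from the housing out to clamp x -108 mm, 10 mm thick, 24 mm high, mid-height 43 mm above the bench. Origin at the pivot. It stands on that side of the handle that looks towards the moving jaw
- trigger_face (a point): finger point, on the blade's outer face (away from the handle, looking to clamp +y), 96 mm from the pivot, 43 mm above the bench: at clamp (-69, -63.5) mm let go, (-70, -86.6) mm squeezed. The blade is parallel to the handle at half stroke
- handle_mid (a point): centre of the fixed black handle, at clamp (-70, -109, 43) mm: 92 mm long along clamp x, 18 mm thick along y, 26 mm high, clear of board and bench. From its back face to the trigger's outer face: 54.5 mm let go, 31.5 mm squeezed. At least 40 mm are free behind the handle and beyond the trigger
- generator_mid (a point): centre of the hand generator, loose on the bench: clear acrylic tube 40 mm in diameter with a steel motor in it, between two grey square end plates 50 x 50 x 8 mm; 90 mm long in all, 74 mm of tube free between the plates, 0.19 to 0.30 kg. It lies on its flat side, centre 25 mm up. Own y along the tube, z up; either way round will do
- generator: the same generator; origin at the centre of its underside, axes as generator_mid
- battery_box: bystander: black battery box 45 x 70 x 55 mm with two brass terminals on top; origin at its underside. It and the generator may have changed places
- block_battery: bystander: small block battery standing up, 26 x 17 x 48 mm; origin at its underside
- crank: bystander: the generator's crank, steel bar 85 mm long with a black grip 25 mm thick, lying; origin at its underside
- glue: bystander: small white glue bottle, 34 mm wide, 95 mm tall; origin at its underside
- screwdriver: bystander: screwdriver 170 mm long, lying
- tape: bystander: roll of paper tape, 80 mm wide, 19 mm high, lying flat
Not all that is in view belongs to the job. Leave any orange look-alike of the generator alone.

How it is judged:
By the outcome, as a careful person would: the job done as asked, in the order asked, and still so for the second after the job is handed in, while the arm keeps its last pose, push and grip.
It also fails if it takes over 66 s, if anything falls off the work surface, if the arm or the gripper's body presses on something with over 40 N, if the wrist force passes 120 N, or if a joint passes its speed limit or range.

## Working session

There is one attempt and no reset: what is moved stays moved. The work goes in short steps, Python scripts to look and compute and a tool call to move; the robot and the scene stay as the last step left them, time stands still between calls to the robot, and variables do not carry over. Pictures are saved under pics/ and viewed, about 8 in all and at most 12, crops included, and the job is handed in when it is done.

Besides the shell and the picture viewer there is one more tool, called by a JSON object that holds its "fn" and its "kwargs", one argument or row to a line. step_arm: Moves the arm, as the interface text tells. Its arguments: {"type":"object","properties":{"motion":{"type":"array","items":{"type":"object","properties":{"tx":{"type":"number"},"ty":{"type":"number"},"tz":{"type":"number"},"roll":{"type":"number"},"hand":{"type":"number"}}}},"newtons":{"type":"number"}},"required":["motion"]}

```bash
mkdir -p pics; cat > h.py <<'E'
import numpy as np, cv2
from bench import observe, camera, hand_in
def pts(c):
    "world point per pixel from range (pinhole)"
    K,R,t=c["camera_matrix"],np.array(c["R"]),np.array(c["t"])
    v,u=np.mgrid[:384,:512]; z=c["range_z"]
    P=np.stack([(u-K[0,2])/K[0,0]*z,(v-K[1,2])/K[1,1]*z,z],-1)
    return (P-t)@R
def ray(c,u,v,h):
    "pixel cast on plane z=h (pinhole)"
    K,R,t=c["camera_matrix"],np.array(c["R"]),np.array(c["t"])
    d=R.T@np.array([(u-K[0,2])/K[0,0],(v-K[1,2])/K[1,1],1]); o=-R.T@t
    return o+d*(h-o[2])/d[2]
E
python3 - <<'E'
from h import *
print(observe())
a,b=camera("top"),camera("scene")
for n,c in(("top",a),("scene",b)):
    np.savez("pics/%s0.npz"%n,**c); print(n,c["camera_matrix"],-np.array(c["R"]).T@c["t"])
    cv2.imwrite("pics/%s0.png"%n,cv2.resize(c["frame"],(768,576)))
E
```

```text
{'clock': 0.0, 'qpos': array([ 1.2330339 ,  0.46837375, -0.01160036,  1.60365059,  0.00600164,
        1.07137604, -0.0562674 ]), 'joint_velocities': array([-0.00052574, -0.00018027, -0.00020862,  0.00046656, -0.00076798,
        0.00128144, -0.00120991]), 'joint_efforts': array([ 8.47583465e-05, -5.32379043e+01,  2.14929302e-02, -2.51301277e+01,
        1.13410869e-02,  7.79425056e-03,  5.07017762e-05]), 'ee_pos': array([ 0.18860146, -0.62144696,  0.23032938]), 'orientation': array([-3.10582992e+00, -4.61032462e-01,  6.04082328e-04]), 'contact_force': array([0.20300526, 0.36409497, 0.1469018 ]), 'moment': array([0.00750536, 0.06129312, 0.00098333]), 'opening': 0.9980878392156218}
top [[422.83817175   0.         260.82000267]
 [  0.         422.83817175 190.99513365]
 [  0.           0.           1.        ]] [ 0.4321554  -0.01721396  1.16315632]
scene [[487.17308761   0.         255.58611029]
 [  0.         487.17308761 188.88702265]
 [  0.           0.           1.        ]] [ 1.39028891 -0.68918824  0.74697951]
```

View pics/top0.png

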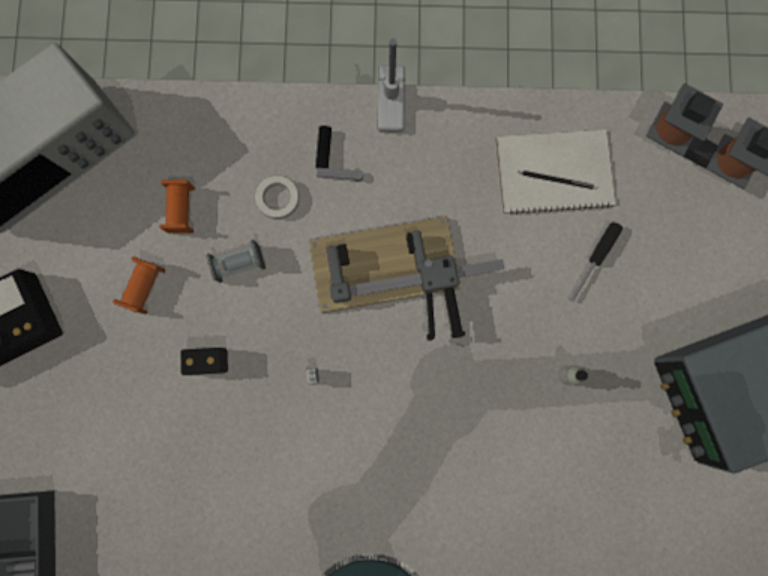

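View pics/scene0.png

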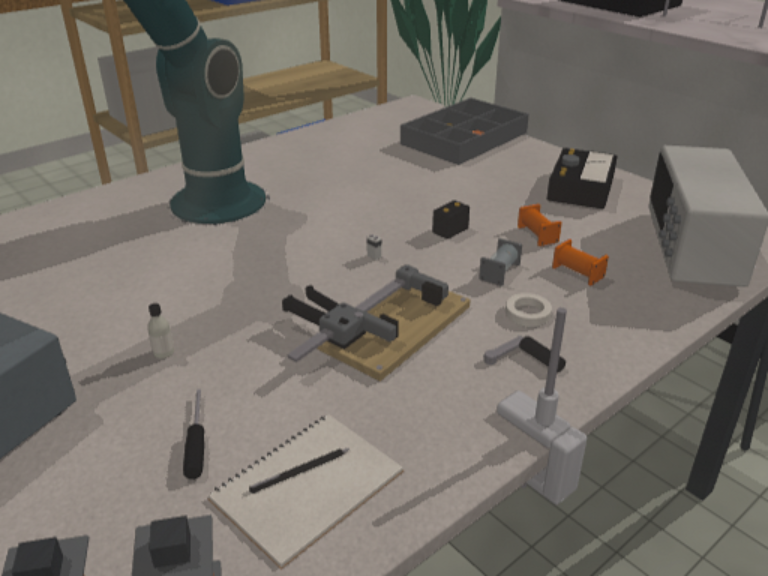

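The top view shows the generator candidates: the grey/clear one at (236,261), and orange ones at (177,205) and (138,285). The clear tube with grey plates at (236,261) fits the description; the orange ones are look-alikes. The clamp's housing is at (437,272), its handle and trigger point down at (455,310) and (431,315), and the moving jaw is at (338,268).

```bash
python3 - <<'E'
from h import *
T=dict(np.load("pics/top0.npz"));S=dict(np.load("pics/scene0.npz"))
sc=512/768
def rect(m,P,n):
    q=P[m][:,:2]; (c,s,a)=cv2.minAreaRect((q*1000).astype(np.float32)); print(n,len(q),np.round(c,1),np.round(s,1),round(a,1),"z med/95",np.round(np.percentile(P[m][:,2],[5,50,95])*1000,1))
    return cv2.boxPoints((c,s,a))
PT,PS=pts(T),pts(S)
for n,c,P in(("top",T,PT),("scene",S,PS)):
    f=c["frame"].astype(int); hsv=cv2.cvtColor(c["frame"],cv2.COLOR_BGR2HSV)
    wood=(hsv[...,1]>75)&(hsv[...,0]>8)&(hsv[...,0]<28)&(abs(P[...,2]-.018)<.008)&(abs(P[...,0]-.47)<.15)&(abs(P[...,1]-.05)<.2)
    print(n,rect(wood,P,"bed "+n).round())
# generator region: from top pixel
g0=ray(T,236*sc,261*sc,.025); print("gen guess",g0)
for n,P in(("top",PT),("scene",PS)):
    m=(np.hypot(P[...,0]-g0[0],P[...,1]-g0[1])<.075)&(P[...,2]>.012)&(P[...,2]<.08)
    print(rect(m,P,"gen "+n).round())
    m&=P[...,2]>.044; rect(m,P,"gen high "+n)
cr=cv2.resize(T["frame"][130:230,120:350],None,fx=3.4,fy=3.4,interpolation=cv2.INTER_CUBIC);cv2.imwrite("pics/crop1.png",cr)
E
```

```text
bed top 957 [600.7 -17.2] [ 81.3 251.3] 10.5 z med/95 [13.1 17.  20.4]
top [[ 538.   99.]
 [ 584. -148.]
 [ 664. -133.]
 [ 618.  114.]]
bed scene 403 [597.5 -36.9] [ 54.5 224.8] 3.5 z med/95 [15.  17.7 20.1]
scene [[ 563.   74.]
 [ 577. -151.]
 [ 632. -147.]
 [ 618.   77.]]
gen guess [0.62494153 0.25334946 0.025     ]
gen top 557 [625.7 254.2] [49.9 90.6] 18.3 z med/95 [25.6 41.3 49.2]
[[588. 289.]
 [616. 203.]
 [664. 219.]
 [635. 305.]]
gen high top 169 [626.5 254.6] [48.5 90.4] 18.5 z med/95 [44.3 46.6 50.4]
gen scene 470 [626.8 252.1] [50.3 94.8] 18.4 z med/95 [16.4 39.3 49. ]
[[588. 289.]
 [618. 199.]
 [666. 215.]
 [636. 305.]]
gen high scene 118 [627.  251.9] [47.9 94.3] 19.9 z med/95 [44.2 46.5 50.4]
```

View pics/crop1.png

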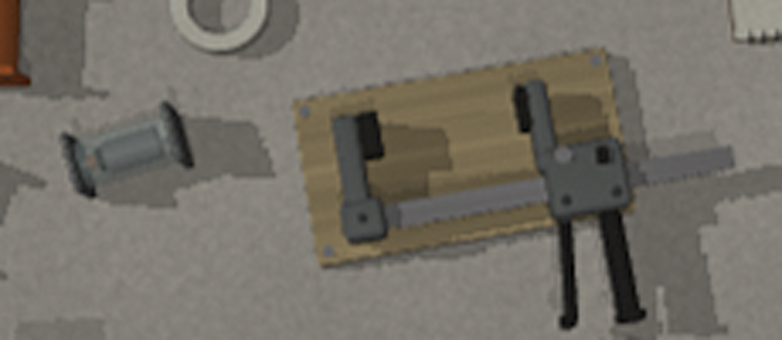

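The crop confirms the clear-tube generator with grey end plates: plates at crop (78,165) and (175,135), yaw about +18°. The board corners are at crop (295,100), (605,48), (322,267) and (632,212). I'll fix the clamp pose from these edges, then move.

```bash
python3 - <<'E'
from h import *
from scipy.spatial.transform import Rotation as Ro
T=dict(np.load("pics/top0.npz"));S=dict(np.load("pics/scene0.npz"))
px=np.array([(295,100),(605,48),(632,212),(322,267)])/3.4+[120,130]-.35
W=np.array([ray(T,u,v,.018) for u,v in px])*1000
print(W.round(1)); print("sides",np.linalg.norm(W-np.roll(W,-1,0),axis=1).round(1))
# clamp coords of corners: TL (110,125) TR (110,-135) BR (-26,-135) BL(-26,125)
M=np.array([(110,125),(110,-135),(-26,-135),(-26,125)],float)
def fit(M,W):
    a=M-M.mean(0);b=W[:,:2]-W[:,:2].mean(0)
    th=np.arctan2((a[:,0]*b[:,1]-a[:,1]*b[:,0]).sum(),(a*b).sum()); c,s=np.cos(th),np.sin(th);R=np.array([[c,-s],[s,c]])
    t=W[:,:2].mean(0)-R@M.mean(0); return th,R,t,W[:,:2]-(M@R.T+t)
th,R,t,e=fit(M,W);print("yaw deg",np.degrees(th),"t",t,"res",e.round(1).tolist())
# check from depth points: transform to clamp axes, features by height, both views
for n,c in(("top",T),("scene",S)):
    P=pts(c); q=(P[...,:2]*1000-t)@R; z=P[...,2]*1000
    def ext(name,m):
        if m.sum()>5: print(n,name,m.sum(),"x",np.percentile(q[m][:,0],[1,50,99]).round(1),"y",np.percentile(q[m][:,1],[1,50,99]).round(1),"z",np.percentile(z[m],[50]).round(1))
    inb=lambda x0,x1,y0,y1:(q[...,0]>x0)&(q[...,0]<x1)&(q[...,1]>y0)&(q[...,1]<y1)
    ext("housing",inb(-35,40,-140,-58)&(z>59)&(z<72))
    ext("fixarm",inb(40,100,-90,-40)&(z>50)&(z<70))
    ext("movjaw",inb(-30,100,40,125)&(z>53)&(z<70))
    ext("handle",inb(-130,-35,-135,-92)&(z>48)&(z<65))
    ext("trigger",inb(-130,-35,-88,-45)&(z>46)&(z<65))
    ext("bar",inb(-20,18,-55,55)&(z>46)&(z<60))
    m=inb(-60,140,-160,160)&(z>11)&(z<24); ext("board",m)
E
```

```text
[[ 670.6  122.3   18. ]
 [ 719.1 -128.9   18. ]
 [ 584.4 -151.5   18. ]
 [ 535.3   96.    18. ]]
sides [255.8 136.5 252.4 137.8]
yaw deg 10.903654642148469 t [585.1623509  -18.54433358] res [[1.1, -2.7], [0.4, 1.4], [-0.7, 4.5], [-0.7, -3.2]]
top housing 234 x [-20.5   4.7  29.7] y [-123.6  -95.5  -66.7] z [60.6]
top fixarm 156 x [40.3 63.9 86.4] y [-76.6 -64.7 -51.1] z [55.9]
top movjaw 369 x [-13.3  36.7  83.3] y [59.6 81.2 97.6] z [57.1]
top handle 196 x [-111.4  -75.5  -35.8] y [-118.3 -107.9  -99.4] z [54.2]
top trigger 115 x [-107.2  -74.   -36.3] y [-74.9 -67.  -54.4] z [53.1]
top bar 123 x [-8.4  2.3 10.9] y [-53.4   2.   52.7] z [47.4]
top board 3078 x [-23.4  56.4 111. ] y [-131.5    5.8  124. ] z [17.]
scene housing 206 x [-19.2   7.9  31.6] y [-123.8  -96.   -67.2] z [60.3]
scene fixarm 165 x [40.9 68.1 88. ] y [-77.8 -66.6 -50.4] z [56.]
scene movjaw 252 x [-12.8  38.3  85.2] y [58.1 78.4 97.5] z [57.4]
scene handle 148 x [-110.3  -72.9  -36.8] y [-120.3 -112.1 -100.5] z [53.9]
scene trigger 96 x [-105.6  -71.7  -35.8] y [-75.6 -69.6 -56.7] z [53.3]
scene bar 110 x [-8.9  2.3 12.9] y [-48.7   1.8  53.9] z [47.2]
scene board 2200 x [ -6.9  72.4 112.9] y [-133.3   -9.9  120.3] z [17.7]
```

{"fn": "step_arm", "kwargs": {
  "motion": [
    {"tx": 0.437,"ty": 0.875,"tz": 0.0,"roll": 1.597,"hand": 0},
    {"tx": 0.437,"ty": 0.875,"tz": 0.0,"roll": 1.597,"hand": 0},
    {"tx": 0.437,"ty": 0.875,"tz": 0.0,"roll": 1.597,"hand": 0},
    {"tx": 0.437,"ty": 0.875,"tz": 0.0,"roll": 1.597,"hand": 0},
    {"tx": 0.437,"ty": 0.875,"tz": 0.0,"roll": 1.597,"hand": 0},
    {"tx": 0.437,"ty": 0.875,"tz": 0.0,"roll": 1.597,"hand": 0},
    {"tx": 0.437,"ty": 0.875,"tz": 0.0,"roll": 1.597,"hand": 0},
    {"tx": 0.437,"ty": 0.875,"tz": 0.0,"roll": 1.597,"hand": 0},
    {"tx": 0.437,"ty": 0.875,"tz": 0.0,"roll": 1.597,"hand": 0},
    {"tx": 0.437,"ty": 0.875,"tz": 0.0,"roll": 1.597,"hand": 0},
    {"tx": 0.437,"ty": 0.875,"tz": 0.0,"roll": 1.597,"hand": 0},
    {"tx": 0.437,"ty": 0.875,"tz": 0.0,"roll": 1.597,"hand": 0},
    {"tx": 0.437,"ty": 0.875,"tz": 0.0,"roll": 1.597,"hand": 0},
    {"tx": 0.437,"ty": 0.875,"tz": 0.0,"roll": 1.597,"hand": 0},
    {"tx": 0.437,"ty": 0.875,"tz": 0.0,"roll": 1.597,"hand": 0},
    {"tx": 0.437,"ty": 0.875,"tz": 0.0,"roll": 1.597,"hand": 0},
    {"tx": 0.437,"ty": 0.875,"tz": 0.0,"roll": 1.597,"hand": 0},
    {"tx": 0.437,"ty": 0.875,"tz": 0.0,"roll": 1.597,"hand": 0},
    {"tx": 0.437,"ty": 0.875,"tz": 0.0,"roll": 1.597,"hand": 0},
    {"tx": 0.437,"ty": 0.875,"tz": 0.0,"roll": 1.597,"hand": 0}
  ]
}}

```text
clock: 1.77
ee_pos: [0.5616, 0.1251, 0.2309]
orientation: [-1.838, -2.547, 0.001]
contact_force: [0.3, 0.3, -0.2]
opening: 1.001
```

{"fn": "step_arm", "kwargs": {
  "motion": [
    {"tx": 0.03,"ty": 0.06,"tz": 0,"roll": 0.0,"hand": 0},
    {"tx": 0.065,"ty": 0.1285,"tz": -0.02,"roll": 0.0,"hand": 0},
    {"tx": 0.065,"ty": 0.1285,"tz": -0.02,"roll": 0.0,"hand": 0},
    {"tx": 0.065,"ty": 0.1285,"tz": -0.02,"roll": 0.0,"hand": 0},
    {"tx": 0.065,"ty": 0.1285,"tz": -0.02,"roll": 0.0,"hand": 0},
    {"tx": 0.065,"ty": 0.1285,"tz": -0.02,"roll": 0.0,"hand": 0}
  ]
}}

```text
clock: 2.27
ee_pos: [0.6253, 0.2533, 0.2099]
orientation: [-1.834, -2.549, 0.003]
contact_force: [-0.1, -0.1, 0.9]
opening: 0.996
```

```bash
cat >> h.py <<'E'
def fray(c,u,v,h):
    "fisheye pixel cast on plane z=h"
    K,R,t=c["camera_matrix"],np.array(c["R"]),np.array(c["t"])
    x,y=(u-K[0,2])/K[0,0],(v-K[1,2])/K[1,1]; r=np.hypot(x,y)+1e-12
    d=R.T@np.array([x/r*np.sin(r),y/r*np.sin(r),np.cos(r)]); o=-R.T@t
    return o+d*(h-o[2])/d[2]
def fpts(c):
    K,R,t=c["camera_matrix"],np.array(c["R"]),np.array(c["t"])
    v,u=np.mgrid[:384,:512]; x,y=(u-K[0,2])/K[0,0],(v-K[1,2])/K[1,1]; r=np.hypot(x,y)+1e-12
    z=c["range_z"]; s=np.tan(np.minimum(r,1.4))/r*z
    return (np.stack([x*s,y*s,z],-1)-t)@R
def yaw(o):
    from scipy.spatial.transform import Rotation as Ro
    m=Ro.from_rotvec(o).as_matrix(); return np.degrees(np.arctan2(m[1,1],m[0,1])),m[:,2]
E
python3 - <<'E'
from h import *
o=observe();print(o["ee_pos"],yaw(o["orientation"]),o["qpos"].round(3))
c=camera("wrist");np.savez("pics/w1.npz",**c);print(c["camera_matrix"],-np.array(c["R"]).T@c["t"])
cv2.imwrite("pics/w1.png",cv2.resize(c["frame"],(768,576)))
P=fpts(c);z=P[...,2]
def rect(m,n):
    c,s,a=cv2.minAreaRect((P[m][:,:2]*1000).astype(np.float32));print(n,m.sum(),np.round(c,1),np.round(s,1),round(a,1),np.percentile(z[m],[5,50,95]).round(4))
near=np.hypot(P[...,0]-.626,P[...,1]-.2535)<.07
rect(near&(z>.012)&(z<.07),"gen");rect(near&(z>.0425)&(z<.07),"plates")
E
```

```text
[0.62530781 0.25333783 0.20987232] (np.float64(18.52933641333552), array([-2.39122804e-03, -2.52255531e-04, -9.99997109e-01])) [-0.019  0.621 -0.62   1.523  0.383  1.124 -0.394]
[[297.31863964   0.         250.99285545]
 [  0.         297.31863964 191.71033197]
 [  0.           0.           1.        ]] [0.60347945 0.32211021 0.35256122]
gen 3167 [626.7 256. ] [48.5 89. ] 18.7 [0.0307 0.0434 0.0498]
plates 1865 [626.7 255.9] [48.4 89. ] 18.6 [0.0428 0.0449 0.0501]
```

View pics/w1.png

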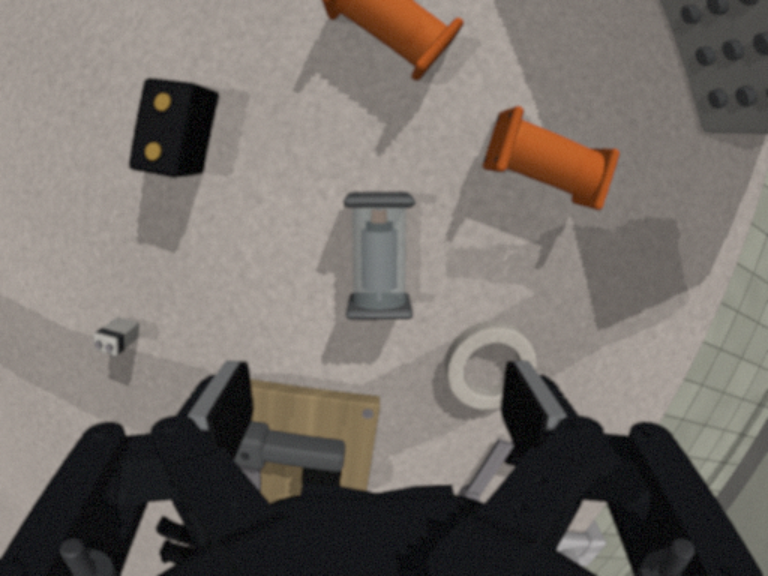

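The wrist view shows the generator upright at (379,255), centred between the fingers at (240,400) and (520,400), with free space on both sides. Range gives centre (626.7,255), yaw 18.6° and plate top 50 mm, which fits the text. Descend and grip.

{"fn": "step_arm", "kwargs": {
  "motion": [
    {"tx": 0.0014,"ty": 0.0015,"tz": -0.04,"hand": 0},
    {"tx": 0.0014,"ty": 0.0015,"tz": -0.08,"hand": 0},
    {"tx": 0.0014,"ty": 0.0015,"tz": -0.12,"hand": 0},
    {"tx": 0.0014,"ty": 0.0015,"tz": -0.15,"hand": 0},
    {"tx": 0.0014,"ty": 0.0015,"tz": -0.175,"hand": 0},
    {"tx": 0.0014,"ty": 0.0015,"tz": -0.195,"hand": 0},
    {"tx": 0.0014,"ty": 0.0015,"tz": -0.204,"hand": 0},
    {"tx": 0.0014,"ty": 0.0015,"tz": -0.204,"hand": 0},
    {"tx": 0.0014,"ty": 0.0015,"tz": -0.204,"hand": 1},
    {"tx": 0.0014,"ty": 0.0015,"tz": -0.204,"hand": 1},
    {"tx": 0.0014,"ty": 0.0015,"tz": -0.204,"hand": 1},
    {"tx": 0.0014,"ty": 0.0015,"tz": -0.204,"hand": 1},
    {"tx": 0.0014,"ty": 0.0015,"tz": -0.204,"hand": 1},
    {"tx": 0.0014,"ty": 0.0015,"tz": -0.204,"hand": 1},
    {"tx": 0.0014,"ty": 0.0015,"tz": -0.204,"hand": 1},
    {"tx": 0.0014,"ty": 0.0015,"tz": -0.204,"hand": 1},
    {"tx": 0.0014,"ty": 0.0015,"tz": -0.204,"hand": 1},
    {"tx": 0.0014,"ty": 0.0015,"tz": -0.204,"hand": 1}
  ],
  "newtons": 35
}}

```text
schema error: expected keys tx, ty, tz, roll, hand
```

{"fn": "step_arm", "kwargs": {
  "motion": [
    {"tx": 0.0014,"ty": 0.0015,"tz": -0.04,"roll": 0,"hand": 0},
    {"tx": 0.0014,"ty": 0.0015,"tz": -0.08,"roll": 0,"hand": 0},
    {"tx": 0.0014,"ty": 0.0015,"tz": -0.12,"roll": 0,"hand": 0},
    {"tx": 0.0014,"ty": 0.0015,"tz": -0.15,"roll": 0,"hand": 0},
    {"tx": 0.0014,"ty": 0.0015,"tz": -0.175,"roll": 0,"hand": 0},
    {"tx": 0.0014,"ty": 0.0015,"tz": -0.195,"roll": 0,"hand": 0},
    {"tx": 0.0014,"ty": 0.0015,"tz": -0.204,"roll": 0,"hand": 0},
    {"tx": 0.0014,"ty": 0.0015,"tz": -0.204,"roll": 0,"hand": 0},
    {"tx": 0.0014,"ty": 0.0015,"tz": -0.204,"roll": 0,"hand": 1},
    {"tx": 0.0014,"ty": 0.0015,"tz": -0.204,"roll": 0,"hand": 1},
    {"tx": 0.0014,"ty": 0.0015,"tz": -0.204,"roll": 0,"hand": 1},
    {"tx": 0.0014,"ty": 0.0015,"tz": -0.204,"roll": 0,"hand": 1},
    {"tx": 0.0014,"ty": 0.0015,"tz": -0.204,"roll": 0,"hand": 1},
    {"tx": 0.0014,"ty": 0.0015,"tz": -0.204,"roll": 0,"hand": 1},
    {"tx": 0.0014,"ty": 0.0015,"tz": -0.204,"roll": 0,"hand": 1},
    {"tx": 0.0014,"ty": 0.0015,"tz": -0.204,"roll": 0,"hand": 1},
    {"tx": 0.0014,"ty": 0.0015,"tz": -0.204,"roll": 0,"hand": 1},
    {"tx": 0.0014,"ty": 0.0015,"tz": -0.204,"roll": 0,"hand": 1}
  ],
  "newtons": 35
}}

```text
clock: 3.82
ee_pos: [0.6283, 0.2537, 0.0092]
orientation: [1.837, 2.547, 0.002]
contact_force: [-1.1, -0.7, 5.5]
opening: 0.457
```

{"fn": "step_arm", "kwargs": {
  "motion": [
    {"tx": 0,"ty": 0,"tz": 0.01,"roll": 0,"hand": 1},
    {"tx": 0,"ty": 0,"tz": 0.04,"roll": 0,"hand": 1},
    {"tx": 0,"ty": 0,"tz": 0.07,"roll": 0,"hand": 1},
    {"tx": 0,"ty": 0,"tz": 0.1,"roll": 0,"hand": 1},
    {"tx": 0,"ty": 0,"tz": 0.12,"roll": 0,"hand": 1},
    {"tx": 0,"ty": 0,"tz": 0.12,"roll": 0,"hand": 1},
    {"tx": 0,"ty": 0,"tz": 0.12,"roll": 0,"hand": 1}
  ]
}}

```text
clock: 4.4
ee_pos: [0.628, 0.2537, 0.1288]
orientation: [1.837, 2.546, 0.003]
contact_force: [-0.1, 0.0, -3.2]
opening: 0.457
```

```bash
python3 - <<'E'
from h import *
o=observe();print(o["clock"],o["ee_pos"],yaw(o["orientation"]),o["contact_force"],o["opening"])
for n in("wrist","top","scene"):
    c=camera(n);P=fpts(c) if n=="wrist" else pts(c);z=P[...,2];f=c["frame"]
    np.savez("pics/%s2.npz"%n,**c)
c=dict(np.load("pics/wrist2.npz"));P=fpts(c);z=P[...,2]-o["ee_pos"][2];near=np.hypot(P[...,0]-.627,P[...,1]-.254)<.065
print(np.histogram(z[near],bins=np.arange(-.06,.12,.01)))
cv2.imwrite("pics/w2.png",cv2.resize(c["frame"],(768,576)))
E
```

```text
4.4 [0.62804263 0.25367757 0.12876211] (np.float64(18.384872152543753), array([ 2.48845375e-03,  5.26011948e-04, -9.99996765e-01])) [-0.08482622  0.0442092  -3.17596721] 0.4574556135714879
(array([    0,     0,     0,     0,     0,   178,   540,  1041,  3688,
       11241,  2460,  4836,  2979,  6234,  7469, 10478,  2899]), array([-6.00000000e-02, -5.00000000e-02, -4.00000000e-02, -3.00000000e-02,
       -2.00000000e-02, -1.00000000e-02,  1.38777878e-17,  1.00000000e-02,
        2.00000000e-02,  3.00000000e-02,  4.00000000e-02,  5.00000000e-02,
        6.00000000e-02,  7.00000000e-02,  8.00000000e-02,  9.00000000e-02,
        1.00000000e-01,  1.10000000e-01]))
```

View pics/w2.png

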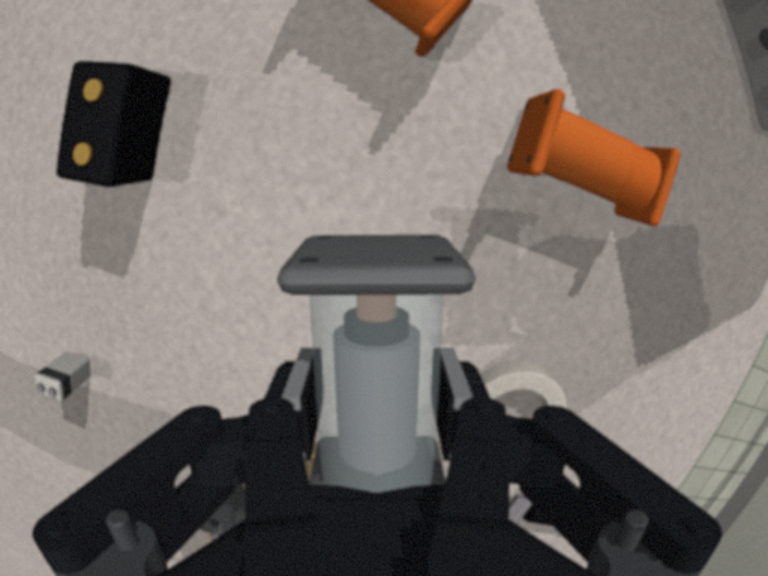

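The generator is held: plate at (377,265), fingers on the tube at (300,400) and (450,400), level. The load is 3.2 N. Next I refine the clamp pose from symmetric features in the top and scene ranges.

```bash
cat > cl.py <<'E'
from h import *
th0,t0=np.radians(10.9),np.array([585.2,-18.5])
def toclamp(P,th=th0,t=t0):
    c,s=np.cos(th),np.sin(th); return (P[...,:2]*1000-t)@np.array([[c,-s],[s,c]])
def mids(q,m,ax,lo,hi,step=4):
    "midline: per bin along axis ax, mean of extremes of other axis"
    o=[]
    for b in np.arange(lo,hi,step):
        k=m&(q[...,ax]>=b)&(q[...,ax]<b+step)
        if k.sum()>=3: v=q[k][:,1-ax]; o.append((b+step/2,(v.min()+v.max())/2,v.max()-v.min()))
    o=np.array(o); p=np.polyfit(o[:,0],o[:,1],1); return p,o
E
python3 - <<'E'
from cl import *
for n in("top","scene"):
    for tag in("0","2"):
        c=dict(np.load(f"pics/{n}{tag}.npz"));P=pts(c);z=P[...,2]*1000;q=toclamp(P)
        box=lambda x0,x1,y0,y1:(q[...,0]>x0)&(q[...,0]<x1)&(q[...,1]>y0)&(q[...,1]<y1)
        for nm,m,ax,lo,hi,w in(("bar x-1.5",box(-25,25,-55,45)&(z>42)&(z<60),1,-50,40,-1.5),("barR x-1.5",box(-25,25,-200,-135)&(z>36)&(z<60),1,-195,-138,-1.5),
            ("handle y-109",box(-112,-35,-135,-90)&(z>44),0,-105,-35,-109),("movjaw",box(20,78,45,125)&(z>50),0,20,78,None),("fixarm",box(35,82,-95,-60)&(z>47),0,35,82,None),
            ("board y-5",box(92,104,-160,160)&(z>11)&(z<26),0,92,104,-5)):
            if m.sum()<10: print(n,tag,nm,m.sum());continue
            p,o=mids(q,m,ax,lo,hi); print(n,tag,nm,"mid %.1f slope deg %.2f width %.1f"%(np.mean(o[:,1]),np.degrees(np.arctan(p[0])),o[:,2].mean()))
        if tag=="0":
            m=box(-140,-20,-125,-92)&(z>44);print(" handle end x-116:",np.sort(q[m][:,0])[:4].round(1))
            m=box(-40,100,50,110)&(z>50);print(" jaw x -16..84",q[m][:,0].min().round(1),q[m][:,0].max().round(1)," y",np.percentile(q[m&(q[...,0]<20)][:,1],[0,100]).round(1))
            m=box(60,140,-120,110)&(z>11)&(z<24); k=[q[m&(abs(q[...,1]-b)<4)][:,0].max() for b in range(-110,110,8)];p=np.polyfit(range(-110,110,8),k,1);print(" board +x edge(110): %.1f slope %.2f"%(np.mean(k),-np.degrees(p[0])))
E
```

```text
top 0 bar x-1.5 mid 1.3 slope deg -0.62 width 17.5
top 0 barR x-1.5 mid 2.1 slope deg -0.24 width 17.6
top 0 handle y-109 mid -108.2 slope deg 1.17 width 16.0
top 0 movjaw mid 80.2 slope deg -11.57 width 25.5
top 0 fixarm mid -68.4 slope deg -1.12 width 14.4
top 0 board y-5 mid -3.9 slope deg -9.43 width 258.1
 handle end x-116: [-112.2 -111.8 -111.4 -111.4]
 jaw x -16..84 -14.8 84.6  y [51.3 98.8]
 board +x edge(110): 111.4 slope 0.24
top 2 bar x-1.5 mid 1.4 slope deg -0.19 width 17.3
top 2 barR x-1.5 mid 2.2 slope deg -0.86 width 17.7
top 2 handle y-109 mid -108.2 slope deg 0.70 width 15.9
top 2 movjaw mid 80.1 slope deg -10.82 width 25.4
top 2 fixarm mid -68.3 slope deg -0.48 width 14.7
top 2 board y-5 mid -3.8 slope deg -8.87 width 258.3
scene 0 bar x-1.5 mid 2.2 slope deg -0.55 width 17.2
scene 0 barR x-1.5 mid 3.2 slope deg -0.53 width 19.1
scene 0 handle y-109 mid -110.8 slope deg -0.38 width 13.9
scene 0 movjaw mid 79.0 slope deg -10.17 width 24.7
scene 0 fixarm mid -69.5 slope deg -0.08 width 15.2
scene 0 board y-5 mid -4.5 slope deg -1.99 width 258.4
 handle end x-116: [-111.3 -110.4 -110.2 -108.7]
 jaw x -16..84 -14.9 87.0  y [ 63.6 100.8]
 board +x edge(110): 112.9 slope 0.64
scene 2 bar x-1.5 mid 2.0 slope deg 0.25 width 17.6
scene 2 barR x-1.5 mid 3.3 slope deg -0.76 width 19.1
scene 2 handle y-109 mid -110.6 slope deg 0.75 width 14.0
scene 2 movjaw mid 78.6 slope deg -9.75 width 24.3
scene 2 fixarm mid -70.2 slope deg 1.23 width 13.8
scene 2 board y-5 mid -5.6 slope deg 15.93 width 256.0
```

{"fn": "step_arm", "kwargs": {
  "motion": [
    {"tx": 0.003,"ty": -0.025,"tz": 0,"roll": -0.02,"hand": 1},
    {"tx": 0.006,"ty": -0.06,"tz": 0,"roll": -0.04,"hand": 1},
    {"tx": 0.009,"ty": -0.095,"tz": 0,"roll": -0.06,"hand": 1},
    {"tx": 0.012,"ty": -0.13,"tz": 0,"roll": -0.08,"hand": 1},
    {"tx": 0.015,"ty": -0.165,"tz": 0,"roll": -0.1,"hand": 1},
    {"tx": 0.018,"ty": -0.2,"tz": 0,"roll": -0.115,"hand": 1},
    {"tx": 0.021,"ty": -0.23,"tz": 0,"roll": -0.125,"hand": 1},
    {"tx": 0.0243,"ty": -0.25,"tz": 0,"roll": -0.125,"hand": 1},
    {"tx": 0.0243,"ty": -0.259,"tz": 0,"roll": -0.125,"hand": 1},
    {"tx": 0.0243,"ty": -0.259,"tz": 0,"roll": -0.125,"hand": 1},
    {"tx": 0.0243,"ty": -0.259,"tz": 0,"roll": -0.125,"hand": 1}
  ]
}}

```text
clock: 5.47
ee_pos: [0.6511, -0.0042, 0.1263]
orientation: [-1.991, -2.427, 0.0]
contact_force: [0.2, 1.2, -2.9]
opening: 0.451
```

```bash
python3 - <<'E'
from h import *
o=observe();print(o["clock"],o["ee_pos"],yaw(o["orientation"]),o["contact_force"],o["opening"])
c=camera("wrist");np.savez("pics/w3.npz",**c);cv2.imwrite("pics/w3.png",cv2.resize(c["frame"],(768,576)))
E
```

```text
5.4667 [ 0.65106179 -0.00416252  0.12632906] (np.float64(11.257195081150204), array([-0.00175686,  0.00143109, -0.99999743])) [ 0.22459195  1.18209339 -2.88921668] 0.4511901657797289
```

View pics/w3.png

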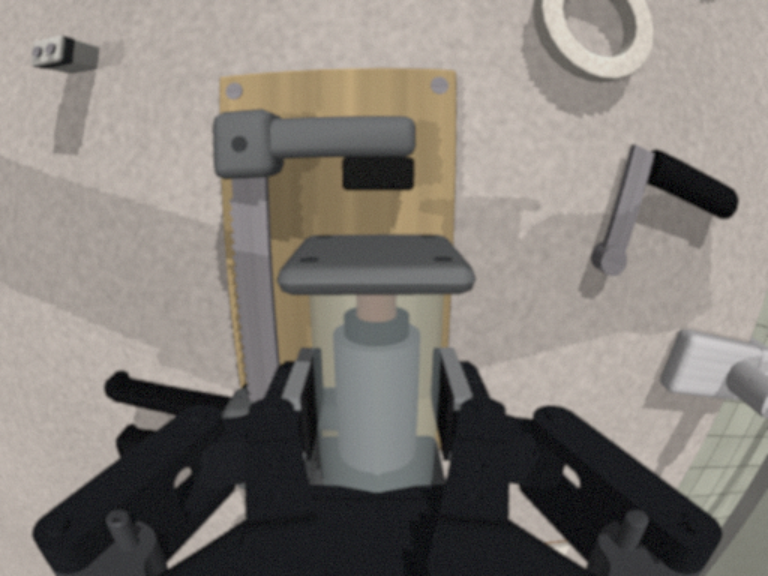

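The view shows the moving pad at (343–413,158–188), its centre column about 378. The held plate's centre is at about (377,265), so x is aligned. I cast the pad and plate edges to check numbers.

```bash
python3 - <<'E'
from h import *
c=dict(np.load("pics/w3.npz"));s=2/3
th=np.radians(11.25);R=np.array([[np.cos(th),-np.sin(th)],[np.sin(th),np.cos(th)]]);t=np.array([587.5,-17.5])
def show(n,u,v,h):
    w=fray(c,u*s,v*s,h)*1000; print(n,w.round(1),"clamp",((w[:2]-t)@R).round(1))
for n,u,v,h in(("pad L face",344,188,.06),("pad R face",413,188,.06),("jaw back L",217,112,.06),("jaw R end back",412,119,.06),("board TL",220,75,.018),("board TR",457,70,.018),("bar L",234,190,.052),("bar R",268,190,.052),("bar L2",248,360,.052),("bar R2",278,360,.052),
  ("plate TL outer",315,237,.1263-.0092+.05),("plate TR outer",440,237,.1263-.0092+.05)): show(n,u,v,h)
P=fpts(c);z=P[...,2];q=(P[...,:2]*1000-t)@R
m=(abs(q[...,0]-66)<40)&(q[...,1]>10)&(q[...,1]<60)&(z>.145)
print("plate top z",np.percentile(z[m],[50,95]),m.sum(), np.percentile(q[m][:,0],[1,99]),np.percentile(q[m][:,1],[1,99]))
for h0,y0,y1 in((.05,55,110),):
    k=(z>h0)&(z<.07)&(q[...,0]>20)&(q[...,0]<100)&(q[...,1]>45)&(q[...,1]<115);print("jaw",np.percentile(q[k][:,0],[0.5,99.5]),np.percentile(q[k][:,1],[.5,99.5]),np.percentile(z[k],[50,95]))
E
```

```text
pad L face [625.7  50.3  60. ] clamp [50.7 59. ]
pad R face [657.3  56.6  60. ] clamp [82.9 59. ]
jaw back L [558.   76.8  60. ] clamp [-10.6  98.3]
jaw R end back [650.3  88.3  60. ] clamp [82.2 91.5]
board TL [539.4 100.9  18. ] clamp [-24.1 125.5]
board TR [671.8 126.3  18. ] clamp [110.7 124.6]
bar L [570.6  39.4  52. ] clamp [-5.5 59.1]
bar R [588.2  42.1  52. ] clamp [12.3 58.4]
bar L2 [588.7 -51.8  52. ] clamp [ -5.5 -33.9]
bar R2 [605.6 -47.9  52. ] clamp [ 11.9 -33.3]
plate TL outer [627.5  46.2 167.1] clamp [51.6 54.7]
plate TR outer [656.1  51.9 167.1] clamp [80.8 54.7]
plate top z [0.20001183 0.22698988] 25647 [35.37955291 96.72230136] [10.08966203 47.81011268]
jaw [20.36444085 83.55870644] [58.34404651 93.76557034] [0.05712589 0.06061033]
```

{"fn": "step_arm", "kwargs": {
  "motion": [
    {"tx": 0.0008,"ty": 0.0002,"tz": -0.02,"roll": 0,"hand": 1},
    {"tx": 0.0008,"ty": 0.0002,"tz": -0.04,"roll": 0,"hand": 1},
    {"tx": 0.0008,"ty": 0.0002,"tz": -0.06,"roll": 0,"hand": 1},
    {"tx": 0.0008,"ty": 0.0002,"tz": -0.075,"roll": 0,"hand": 1},
    {"tx": 0.0008,"ty": 0.0002,"tz": -0.085,"roll": 0,"hand": 1},
    {"tx": 0.0008,"ty": 0.0002,"tz": -0.091,"roll": 0,"hand": 1},
    {"tx": 0.0008,"ty": 0.0002,"tz": -0.094,"roll": 0,"hand": 1},
    {"tx": 0.0008,"ty": 0.0002,"tz": -0.095,"roll": 0,"hand": 1},
    {"tx": 0.0008,"ty": 0.0002,"tz": -0.096,"roll": 0,"hand": 1},
    {"tx": 0.0008,"ty": 0.0002,"tz": -0.096,"roll": 0,"hand": 1}
  ]
}}

```text
clock: 6.35
ee_pos: [0.6533, -0.0052, 0.0321]
orientation: [1.993, 2.427, 0.001]
contact_force: [-0.9, 0.8, -3.5]
opening: 0.456
```

{"fn": "step_arm", "kwargs": {
  "motion": [
    {"tx": 0,"ty": 0,"tz": 0,"roll": 0,"hand": 1},
    {"tx": 0,"ty": 0,"tz": -0.001,"roll": 0,"hand": 1},
    {"tx": 0,"ty": 0,"tz": -0.0015,"roll": 0,"hand": 1},
    {"tx": 0,"ty": 0,"tz": -0.002,"roll": 0,"hand": 1},
    {"tx": 0,"ty": 0,"tz": -0.0025,"roll": 0,"hand": 1},
    {"tx": 0,"ty": 0,"tz": -0.003,"roll": 0,"hand": 1},
    {"tx": 0,"ty": 0,"tz": -0.003,"roll": 0,"hand": 1}
  ]
}}

```text
clock: 6.93
ee_pos: [0.6526, -0.0053, 0.0281]
orientation: [-1.993, -2.428, 0.0]
contact_force: [-0.4, -0.0, -2.7]
opening: 0.455
```

```bash
python3 - <<'E'
from h import *
o=observe();print(o["clock"],o["ee_pos"],yaw(o["orientation"]),o["contact_force"],o["moment"],o["opening"])
E
```

```text
6.9333 [ 0.65256969 -0.00526631  0.0281498 ] (np.float64(11.224752017417003), array([-1.64749457e-04, -4.73137104e-05, -9.99999985e-01])) [-0.44024995 -0.03958144 -2.74106747] [-0.00228534 -0.00155154 -0.00622046] 0.45546456525980344
```

{"fn": "step_arm", "kwargs": {
  "motion": [
    {"tx": 0,"ty": 0,"tz": -0.0005,"roll": 0,"hand": 1},
    {"tx": 0,"ty": 0,"tz": -0.001,"roll": 0,"hand": 1},
    {"tx": 0,"ty": 0,"tz": -0.0015,"roll": 0,"hand": 1},
    {"tx": 0,"ty": 0,"tz": -0.002,"roll": 0,"hand": 1},
    {"tx": 0,"ty": 0,"tz": -0.002,"roll": 0,"hand": 1},
    {"tx": 0,"ty": 0,"tz": -0.002,"roll": 0,"hand": 1}
  ]
}}

```text
clock: 7.43
ee_pos: [0.6527, -0.0053, 0.0272]
orientation: [1.993, 2.428, -0.0]
contact_force: [-3.1, -0.3, 5.2]
opening: 0.454
```

{"fn": "step_arm", "kwargs": {
  "motion": [
    {"tx": 0,"ty": 0,"tz": 0.0007,"roll": 0,"hand": 1},
    {"tx": 0,"ty": 0,"tz": 0.0007,"roll": 0,"hand": 1},
    {"tx": 0,"ty": 0,"tz": 0.0007,"roll": 0,"hand": 0.5},
    {"tx": 0,"ty": 0,"tz": 0.0007,"roll": 0,"hand": 0.45},
    {"tx": 0,"ty": 0,"tz": 0.0007,"roll": 0,"hand": 0.4},
    {"tx": 0,"ty": 0,"tz": 0.0007,"roll": 0,"hand": 0.35},
    {"tx": 0,"ty": 0,"tz": 0.0007,"roll": 0,"hand": 0.3},
    {"tx": 0,"ty": 0,"tz": 0.0007,"roll": 0,"hand": 0.3},
    {"tx": 0,"ty": 0,"tz": 0.0007,"roll": 0,"hand": 0.3},
    {"tx": 0,"ty": 0,"tz": 0.0007,"roll": 0,"hand": 0.3}
  ]
}}

```text
clock: 8.27
ee_pos: [0.6526, -0.0053, 0.027]
orientation: [1.994, 2.428, -0.0]
contact_force: [-0.3, -0.2, -0.1]
opening: 0.702
```

```bash
python3 - <<'E'
from h import *
o=observe();print(o["clock"],o["ee_pos"],o["contact_force"],o["opening"])
E
```

```text
8.2667 [ 0.65264635 -0.00525708  0.02696901] [-0.28937284 -0.21545708 -0.07250073] 0.7023648790981778
```

Released cleanly. I lift straight up, then look.

{"fn": "step_arm", "kwargs": {
  "motion": [
    {"tx": 0,"ty": 0,"tz": 0.02,"roll": 0,"hand": 0.3},
    {"tx": 0,"ty": 0,"tz": 0.05,"roll": 0,"hand": 0.3},
    {"tx": 0,"ty": 0,"tz": 0.085,"roll": 0,"hand": 0.3},
    {"tx": 0,"ty": 0,"tz": 0.12,"roll": 0,"hand": 0.3},
    {"tx": 0,"ty": -0.01,"tz": 0.15,"roll": 0,"hand": 0.3},
    {"tx": 0,"ty": -0.03,"tz": 0.17,"roll": 0,"hand": 0.5},
    {"tx": 0,"ty": -0.05,"tz": 0.18,"roll": 0,"hand": 1},
    {"tx": 0,"ty": -0.06,"tz": 0.18,"roll": 0,"hand": 1},
    {"tx": 0,"ty": -0.06,"tz": 0.18,"roll": 0,"hand": 1},
    {"tx": 0,"ty": -0.06,"tz": 0.18,"roll": 0,"hand": 1}
  ]
}}

```text
clock: 9.1
ee_pos: [0.6518, -0.0653, 0.2056]
orientation: [-1.994, -2.425, 0.001]
contact_force: [0.4, -0.1, -0.1]
opening: 0.007
```

```bash
cat > look.py <<'E'
import sys
from h import *
n=sys.argv[1];o=observe();print(o["clock"],o["ee_pos"],yaw(o["orientation"])[0],o["contact_force"],o["opening"])
c=camera("wrist");np.savez(f"pics/{n}.npz",**c);cv2.imwrite(f"pics/{n}.png",cv2.resize(c["frame"],(768,576)))
th=np.radians(11.25);R=np.array([[np.cos(th),-np.sin(th)],[np.sin(th),np.cos(th)]]);t=np.array([587.5,-17.5])
P=fpts(c);z=P[...,2]*1000;q=(P[...,:2]*1000-t)@R
m=(z>61)&(z<75)&(abs(q[...,0]-66)<40)&(q[...,1]>-50)&(q[...,1]<58)
if m.sum()>50:
    cc,s,a=cv2.minAreaRect(q[m].astype(np.float32));print("gen plates",m.sum(),np.round(cc,1),np.round(s,1),round(a,2),np.percentile(z[m],[5,50,95]))
    for b in((q[...,1]>20),(q[...,1]<-20)): print(" plate",np.percentile(q[m&b],[1,50,99],axis=0).round(1).tolist(),np.median(z[m&b]))
k=(z>50)&(z<66)&(q[...,0]>53)&(q[...,0]<80)&(q[...,1]>48-float(sys.argv[2]) if len(sys.argv)>2 else (q[...,1]>50))&(q[...,1]<115)
k=(z>50)&(z<63)&(q[...,0]>-12)&(q[...,0]<20)&(q[...,1]>30)&(q[...,1]<125);
if k.sum()>20: print("jaw hub y",np.percentile(q[k][:,1],[1,99]).round(1),"=> travel ~",(113-np.percentile(q[k][:,1],99)).round(1))
E
python3 look.py w4
```

```text
9.1 [ 0.65181472 -0.06532988  0.205625  ] 11.164647783006027 [ 0.42934225 -0.10744036 -0.06881963] 0.00688399538433377
gen plates 2220 [67.   7.6] [ 48.9 100.8] 0.13 [61.30702758 63.06995316 68.14906232]
 plate [[43.6, 20.9], [66.8, 38.9], [89.9, 45.7]] 64.62942919659103
 plate [[44.9, -42.7], [67.1, -36.3], [90.3, -20.6]] 65.35142865403476
jaw hub y [65.  98.2] => travel ~ 14.8
```

View pics/w4.png

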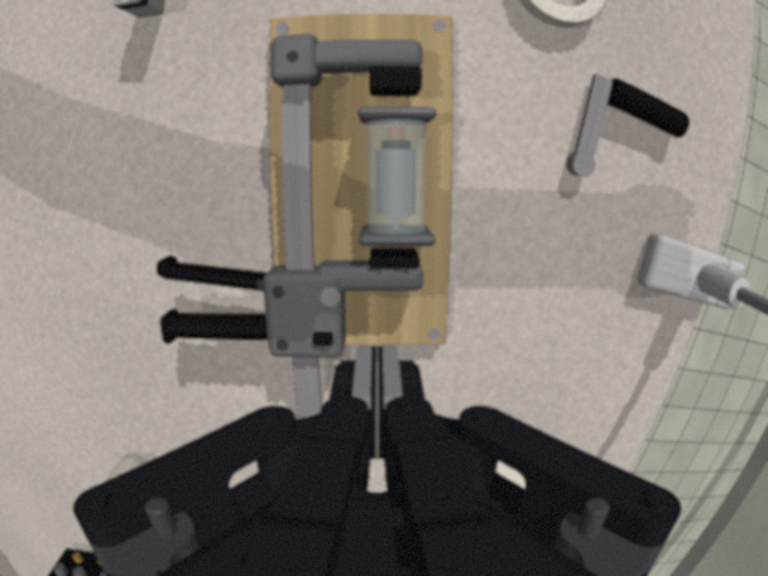

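The view shows the generator at (397,176) lying straight between the moving pad (395,82) and fixed pad (394,258). Measured: clamp x 67.0, skew 0.1°, level. It has been let go. Now to the trigger, with the blade at (160–265,272).

{"fn": "step_arm", "kwargs": {
  "motion": [
    {"tx": -0.03,"ty": -0.002,"tz": -0.02,"roll": 0,"hand": 1},
    {"tx": -0.065,"ty": -0.004,"tz": -0.03,"roll": 0,"hand": 1},
    {"tx": -0.1,"ty": -0.006,"tz": -0.04,"roll": 0,"hand": 1},
    {"tx": -0.124,"ty": -0.007,"tz": -0.06,"roll": 0,"hand": 1},
    {"tx": -0.124,"ty": -0.007,"tz": -0.08,"roll": 0,"hand": 1},
    {"tx": -0.124,"ty": -0.007,"tz": -0.08,"roll": 0,"hand": 1}
  ]
}}

```text
clock: 9.65
ee_pos: [0.5244, -0.0708, 0.1232]
orientation: [-1.986, -2.425, 0.006]
contact_force: [0.8, -0.2, -0.4]
opening: -0.003
```

```bash
python3 look.py w5; python3 - <<'E'
from h import *
th=np.radians(11.25);R=np.array([[np.cos(th),-np.sin(th)],[np.sin(th),np.cos(th)]]);t=np.array([587.5,-17.5])
for n in("w4","w5"):
    c=dict(np.load(f"pics/{n}.npz"));P=fpts(c);z=P[...,2]*1000;q=(P[...,:2]*1000-t)@R
    for nm,a,b in(("trigger",-88,-40),("handle",-135,-92)):
        m=(z>45)&(z<62)&(q[...,0]>-80)&(q[...,0]<-58)&(q[...,1]>a)&(q[...,1]<b)
        if m.sum()>9: print(n,nm,m.sum(),np.percentile(q[m][:,1],[1,50,99]).round(1),np.median(z[m]))
E
```

```text
9.65 [ 0.52438139 -0.07080309  0.12322305] 11.345416503238745 [ 0.78118209 -0.1824962  -0.39912471] -0.0034364679240020237
gen plates 2619 [66.   1.6] [49.7 89.4] 0.79 [61.31724584 63.18321084 68.21445693]
 plate [[42.5, 20.5], [65.0, 39.1], [88.6, 45.9]] 64.98335330218401
 plate [[42.9, -42.6], [64.9, -36.4], [89.5, -20.4]] 64.80080953310502
jaw hub y [65.  97.5] => travel ~ 15.5
w4 trigger 188 [-72.4 -66.1 -61.8] 53.928642274269734
w4 handle 288 [-115.3 -105.   -98.9] 54.209526300989225
w5 trigger 146 [-69.3 -63.3 -61.5] 50.21123522475642
```

View pics/w5.png

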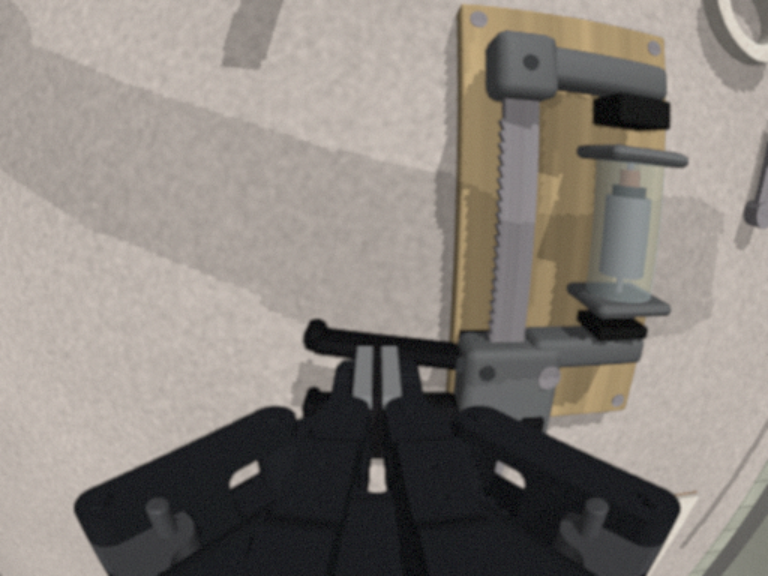

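The view shows the fingertips at (378,370), just on the +y side of the blade (310–460,340); the way down in front of it is free. Descend.

{"fn": "step_arm", "kwargs": {
  "motion": [
    {"tx": 0.002,"ty": 0.001,"tz": -0.03,"roll": 0,"hand": 1},
    {"tx": 0.002,"ty": 0.001,"tz": -0.06,"roll": 0,"hand": 1},
    {"tx": 0.002,"ty": 0.001,"tz": -0.08,"roll": 0,"hand": 1},
    {"tx": 0.002,"ty": 0.001,"tz": -0.095,"roll": 0,"hand": 1},
    {"tx": 0.002,"ty": 0.001,"tz": -0.099,"roll": 0,"hand": 1},
    {"tx": 0.002,"ty": 0.001,"tz": -0.099,"roll": 0,"hand": 1},
    {"tx": 0.002,"ty": 0.001,"tz": -0.099,"roll": 0,"hand": 1}
  ]
}}

```text
clock: 10.28
ee_pos: [0.5319, -0.0704, 0.0288]
orientation: [1.992, 2.428, 0.002]
contact_force: [0.2, 0.5, -0.3]
opening: 0.002
```

{"fn": "step_arm", "kwargs": {
  "motion": [
    {"tx": 0.001,"ty": -0.0049,"tz": 0,"roll": 0,"hand": 1},
    {"tx": 0.0016,"ty": -0.0078,"tz": 0,"roll": 0,"hand": 1},
    {"tx": 0.002,"ty": -0.0098,"tz": 0,"roll": 0,"hand": 1},
    {"tx": 0.0023,"ty": -0.0118,"tz": 0,"roll": 0,"hand": 1},
    {"tx": 0.0023,"ty": -0.0118,"tz": 0,"roll": 0,"hand": 1}
  ]
}}

```text
clock: 10.7
ee_pos: [0.5335, -0.0835, 0.0285]
orientation: [1.994, 2.426, 0.001]
contact_force: [0.3, 1.3, 1.0]
opening: -0.002
```

{"fn": "step_arm", "kwargs": {
  "motion": [
    {"tx": -0.0025,"ty": -0.0025,"tz": -0.002,"roll": 0,"hand": 1},
    {"tx": -0.002,"ty": -0.0055,"tz": -0.002,"roll": 0,"hand": 1},
    {"tx": -0.0014,"ty": -0.0085,"tz": -0.002,"roll": 0,"hand": 1},
    {"tx": -0.0008,"ty": -0.0115,"tz": -0.002,"roll": 0,"hand": 1},
    {"tx": -0.0002,"ty": -0.0145,"tz": -0.002,"roll": 0,"hand": 1},
    {"tx": 0.0004,"ty": -0.0175,"tz": -0.002,"roll": 0,"hand": 1},
    {"tx": 0.0008,"ty": -0.0195,"tz": -0.002,"roll": 0,"hand": 1},
    {"tx": 0.0008,"ty": -0.0195,"tz": -0.002,"roll": 0,"hand": 1}
  ]
}}

```text
clock: 11.37
ee_pos: [0.5333, -0.103, 0.0258]
orientation: [-1.994, -2.427, 0.001]
contact_force: [-2.0, 4.0, 3.1]
opening: 0.002
```

```bash
cat > st.py <<'E'
import sys
from h import *
th=np.radians(11.25);R=np.array([[np.cos(th),-np.sin(th)],[np.sin(th),np.cos(th)]]);t=np.array([587.5,-17.5])
o=observe();p=o["ee_pos"]*1000;print("clk %.2f"%o["clock"],"tcp clamp",((p[:2]-t)@R).round(1),"z",p[2].round(1),"F clamp",(o["contact_force"][:2]@R).round(2),"Fz",o["contact_force"][2].round(2),"yaw",yaw(o["orientation"])[0].round(1))
if len(sys.argv)>1:
    c=camera("wrist");np.savez(f"pics/{sys.argv[1]}.npz",**c);cv2.imwrite(f"pics/{sys.argv[1]}.png",cv2.resize(c["frame"],(768,576)))
    P=fpts(c);z=P[...,2]*1000;q=(P[...,:2]*1000-t)@R
    k=(z>50)&(z<63)&(q[...,0]>-12)&(q[...,0]<20)&(q[...,1]>30)&(q[...,1]<125)
    print("jaw hub y",np.percentile(q[k][:,1],[1,50,99]).round(1),k.sum())
    for nm,lo,hi in(("movplate",22,60),("fixplate",-60,-25)):
        m=(z>63)&(z<74)&(abs(q[...,0]-66)<32)&(q[...,1]>lo)&(q[...,1]<hi)
        if m.sum()>20: print(nm,m.sum(),np.percentile(q[m][:,1],[1,50,99]).round(1))
E
python3 st.py w6
```

```text
clk 11.37 tcp clamp [-69.8 -73.3] z 25.8 F clamp [-1.21  4.35] Fz 3.14 yaw 11.2Traceback (most recent call last):
  File "st.py", line 9, in <module>
    print("jaw hub y",np.percentile(q[k][:,1],[1,50,99]).round(1),k.sum())
                      ~~~~~~~~~~~~~^^^^^^^^^^^^^^^^^^^^^
    return _quantile_unchecked(
        a, q, axis, out, overwrite_input, method, keepdims, weights)
    return _ureduce(a,
                    func=_quantile_ureduce_func,
    ...<5 lines>...
                    overwrite_input=overwrite_input,
                    method=method)
    r = func(a, **kwargs)
    result = _quantile(arr,
                       quantiles=q,
    ...<2 lines>...
                       out=out,
                       weights=wgt)
    slices_having_nans = np.isnan(arr[-1, ...])
                                  ~~~^^^^^^^^^
IndexError: index -1 is out of bounds for axis 0 with size 0
```

```bash
cat > st.py <<'E'
import sys
from h import *
th=np.radians(11.25);R=np.array([[np.cos(th),-np.sin(th)],[np.sin(th),np.cos(th)]]);t=np.array([587.5,-17.5])
o=observe();p=o["ee_pos"]*1000;print("clk %.2f"%o["clock"],"tcp clamp",((p[:2]-t)@R).round(1),"z",p[2].round(1),"F clamp",(o["contact_force"][:2]@R).round(2),"Fz",o["contact_force"][2].round(2),"yaw",yaw(o["orientation"])[0].round(1))
def jaw(c):
    P=pts(c);z=P[...,2]*1000;q=(P[...,:2]*1000-t)@R;r=[]
    m=(z>52)&(z<63)&(q[...,0]>15)&(q[...,0]<45)&(q[...,1]>30)&(q[...,1]<115)
    for nm,k in(("arm",m),("gplate+",(z>61)&(z<75)&(abs(q[...,0]-66)<22)&(q[...,1]>15)&(q[...,1]<60)),("gplate-",(z>62)&(z<75)&(abs(q[...,0]-66)<22)&(q[...,1]>-60)&(q[...,1]<-20))):
        if k.sum()>4: r.append((nm,int(k.sum()),q[k][:,1].mean().round(2)))
    return r
for n in sys.argv[2:]: print(n,jaw(dict(np.load(f"pics/{n}.npz"))))
if len(sys.argv)>1:
    c=camera("scene");np.savez(f"pics/{sys.argv[1]}.npz",**c);print(jaw(c))
E
python3 st.py s1 scene0 scene2
```

```text
clk 11.42 tcp clamp [-69.8 -73.1] z 25.8 F clamp [-1.57  4.46] Fz 3.85 yaw 11.2
scene0 [('arm', 57, np.float64(81.33))]
scene2 [('arm', 55, np.float64(80.81))]
[('arm', 50, np.float64(72.31)), ('gplate+', 78, np.float64(36.87)), ('gplate-', 58, np.float64(-39.18))]
```

{"fn": "step_arm", "kwargs": {
  "motion": [
    {"tx": 0.0003,"ty": -0.001,"tz": 0,"roll": 0,"hand": 1},
    {"tx": 0.0005,"ty": -0.002,"tz": 0,"roll": 0,"hand": 1},
    {"tx": 0.0006,"ty": -0.003,"tz": 0,"roll": 0,"hand": 1},
    {"tx": 0.0006,"ty": -0.003,"tz": 0,"roll": 0,"hand": 1},
    {"tx": 0.0006,"ty": -0.003,"tz": 0,"roll": 0,"hand": 1}
  ]
}}

```text
clock: 11.88
ee_pos: [0.5335, -0.1036, 0.0258]
orientation: [-1.99, -2.428, -0.001]
contact_force: [-4.9, 7.5, 3.5]
opening: 0.002
```

```bash
python3 st.py s2
```

```text
clk 11.88 tcp clamp [-69.8 -73.9] z 25.8 F clamp [-3.35  8.32] Fz 3.49 yaw 11.3
[('arm', 55, np.float64(72.49)), ('gplate+', 80, np.float64(37.28)), ('gplate-', 63, np.float64(-38.58))]
```

{"fn": "step_arm", "kwargs": {
  "motion": [
    {"tx": -0.001,"ty": 0.005,"tz": 0,"roll": 0,"hand": 1},
    {"tx": -0.002,"ty": 0.01,"tz": 0,"roll": 0,"hand": 1},
    {"tx": -0.003,"ty": 0.015,"tz": 0,"roll": 0,"hand": 1},
    {"tx": -0.004,"ty": 0.02,"tz": 0,"roll": 0,"hand": 1},
    {"tx": -0.0053,"ty": 0.0265,"tz": 0,"roll": 0,"hand": 1},
    {"tx": -0.0053,"ty": 0.0265,"tz": 0,"roll": 0,"hand": 1},
    {"tx": -0.0053,"ty": 0.0265,"tz": 0,"roll": 0,"hand": 1},
    {"tx": -0.0053,"ty": 0.0265,"tz": 0,"roll": 0,"hand": 1}
  ]
}}

```text
clock: 12.6
ee_pos: [0.5293, -0.0795, 0.0261]
orientation: [1.993, 2.427, -0.0]
contact_force: [0.3, -0.3, -0.9]
opening: -0.002
```

```bash
python3 st.py s3
```

```text
clk 12.60 tcp clamp [-69.2 -49.5] z 26.1 F clamp [ 0.25 -0.36] Fz -0.87 yaw 11.2
[('arm', 55, np.float64(73.24)), ('gplate+', 74, np.float64(36.73)), ('gplate-', 65, np.float64(-38.89))]
```

{"fn": "step_arm", "kwargs": {
  "motion": [
    {"tx": 0.0006,"ty": -0.003,"tz": 0,"roll": 0,"hand": 1},
    {"tx": 0.0012,"ty": -0.006,"tz": 0,"roll": 0,"hand": 1},
    {"tx": 0.0018,"ty": -0.009,"tz": 0,"roll": 0,"hand": 1},
    {"tx": 0.0024,"ty": -0.012,"tz": 0,"roll": 0,"hand": 1},
    {"tx": 0.003,"ty": -0.015,"tz": 0,"roll": 0,"hand": 1},
    {"tx": 0.0036,"ty": -0.018,"tz": 0,"roll": 0,"hand": 1},
    {"tx": 0.0042,"ty": -0.021,"tz": 0,"roll": 0,"hand": 1},
    {"tx": 0.0048,"ty": -0.024,"tz": 0,"roll": 0,"hand": 1},
    {"tx": 0.005,"ty": -0.025,"tz": 0,"roll": 0,"hand": 1},
    {"tx": 0.005,"ty": -0.025,"tz": 0,"roll": 0,"hand": 1},
    {"tx": 0.005,"ty": -0.025,"tz": 0,"roll": 0,"hand": 1}
  ]
}}

```text
clock: 13.57
ee_pos: [0.5333, -0.1034, 0.0258]
orientation: [-1.992, -2.427, 0.0]
contact_force: [-4.0, 4.0, 1.6]
opening: -0.002
```

```bash
python3 st.py s4
```

```text
clk 13.57 tcp clamp [-69.9 -73.6] z 25.8 F clamp [-3.15  4.67] Fz 1.57 yaw 11.2
[('arm', 54, np.float64(67.41)), ('gplate+', 80, np.float64(35.34)), ('gplate-', 59, np.float64(-40.11))]
```

{"fn": "step_arm", "kwargs": {
  "motion": [
    {"tx": -0.001,"ty": 0.005,"tz": 0,"roll": 0,"hand": 1},
    {"tx": -0.002,"ty": 0.01,"tz": 0,"roll": 0,"hand": 1},
    {"tx": -0.003,"ty": 0.015,"tz": 0,"roll": 0,"hand": 1},
    {"tx": -0.004,"ty": 0.02,"tz": 0,"roll": 0,"hand": 1},
    {"tx": -0.005,"ty": 0.025,"tz": 0,"roll": 0,"hand": 1},
    {"tx": -0.005,"ty": 0.025,"tz": 0,"roll": 0,"hand": 1},
    {"tx": -0.005,"ty": 0.025,"tz": 0,"roll": 0,"hand": 1},
    {"tx": -0.005,"ty": 0.025,"tz": 0,"roll": 0,"hand": 1}
  ]
}}

```text
clock: 14.28
ee_pos: [0.5294, -0.0795, 0.0261]
orientation: [1.993, 2.427, -0.0]
contact_force: [-0.6, -0.5, 0.1]
opening: 0.003
```

```bash
python3 st.py s5
```

```text
clk 14.28 tcp clamp [-69.1 -49.5] z 26.1 F clamp [-0.7  -0.38] Fz 0.05 yaw 11.2
[('arm', 55, np.float64(67.62)), ('gplate+', 81, np.float64(36.02)), ('gplate-', 57, np.float64(-40.18))]
```

{"fn": "step_arm", "kwargs": {
  "motion": [
    {"tx": 0.0006,"ty": -0.003,"tz": 0,"roll": 0,"hand": 1},
    {"tx": 0.0012,"ty": -0.006,"tz": 0,"roll": 0,"hand": 1},
    {"tx": 0.0018,"ty": -0.009,"tz": 0,"roll": 0,"hand": 1},
    {"tx": 0.0024,"ty": -0.012,"tz": 0,"roll": 0,"hand": 1},
    {"tx": 0.003,"ty": -0.015,"tz": 0,"roll": 0,"hand": 1},
    {"tx": 0.0036,"ty": -0.018,"tz": 0,"roll": 0,"hand": 1},
    {"tx": 0.0042,"ty": -0.021,"tz": 0,"roll": 0,"hand": 1},
    {"tx": 0.0048,"ty": -0.024,"tz": 0,"roll": 0,"hand": 1},
    {"tx": 0.005,"ty": -0.025,"tz": 0,"roll": 0,"hand": 1},
    {"tx": 0.005,"ty": -0.025,"tz": 0,"roll": 0,"hand": 1},
    {"tx": 0.005,"ty": -0.025,"tz": 0,"roll": 0,"hand": 1}
  ]
}}

```text
clock: 15.25
ee_pos: [0.5332, -0.1033, 0.0258]
orientation: [-1.992, -2.427, 0.0]
contact_force: [-2.1, 3.2, 2.5]
opening: -0.002
```

```bash
python3 st.py s6
```

```text
clk 15.25 tcp clamp [-70.  -73.6] z 25.8 F clamp [-1.46  3.57] Fz 2.46 yaw 11.2
[('arm', 60, np.float64(60.37)), ('gplate+', 74, np.float64(32.47)), ('gplate-', 65, np.float64(-43.6))]
```

{"fn": "step_arm", "kwargs": {
  "motion": [
    {"tx": -0.001,"ty": 0.005,"tz": 0,"roll": 0,"hand": 1},
    {"tx": -0.002,"ty": 0.01,"tz": 0,"roll": 0,"hand": 1},
    {"tx": -0.003,"ty": 0.015,"tz": 0,"roll": 0,"hand": 1},
    {"tx": -0.004,"ty": 0.02,"tz": 0,"roll": 0,"hand": 1},
    {"tx": -0.005,"ty": 0.025,"tz": 0,"roll": 0,"hand": 1},
    {"tx": -0.005,"ty": 0.025,"tz": 0,"roll": 0,"hand": 1},
    {"tx": -0.005,"ty": 0.025,"tz": 0,"roll": 0,"hand": 1},
    {"tx": -0.005,"ty": 0.025,"tz": 0,"roll": 0,"hand": 1}
  ]
}}

```text
clock: 15.97
ee_pos: [0.5293, -0.0795, 0.0261]
orientation: [1.993, 2.427, -0.0]
contact_force: [-1.1, 0.4, 0.7]
opening: -0.0
```

```bash
python3 st.py s7
```

```text
clk 15.97 tcp clamp [-69.1 -49.5] z 26.1 F clamp [-1.04  0.65] Fz 0.67 yaw 11.2
[('arm', 55, np.float64(59.54)), ('gplate+', 71, np.float64(32.46)), ('gplate-', 68, np.float64(-43.76))]
```

{"fn": "step_arm", "kwargs": {
  "motion": [
    {"tx": 0.0006,"ty": -0.003,"tz": 0,"roll": 0,"hand": 1},
    {"tx": 0.0012,"ty": -0.006,"tz": 0,"roll": 0,"hand": 1},
    {"tx": 0.0018,"ty": -0.009,"tz": 0,"roll": 0,"hand": 1},
    {"tx": 0.0024,"ty": -0.012,"tz": 0,"roll": 0,"hand": 1},
    {"tx": 0.0028,"ty": -0.014,"tz": 0,"roll": 0,"hand": 1},
    {"tx": 0.0028,"ty": -0.014,"tz": 0,"roll": 0,"hand": 1},
    {"tx": 0.0028,"ty": -0.014,"tz": 0,"roll": 0,"hand": 1}
  ]
}}

```text
clock: 16.6
ee_pos: [0.5313, -0.0928, 0.0258]
orientation: [-1.993, -2.427, 0.0]
contact_force: [-3.3, 2.8, 0.8]
opening: -0.001
```

```bash
python3 st.py s8
```

```text
clk 16.60 tcp clamp [-69.8 -62.9] z 25.8 F clamp [-2.72  3.41] Fz 0.83 yaw 11.2
[('arm', 57, np.float64(58.71)), ('gplate+', 64, np.float64(31.79)), ('gplate-', 71, np.float64(-44.63))]
```

{"fn": "step_arm", "kwargs": {
  "motion": [
    {"tx": 0.0004,"ty": -0.002,"tz": 0,"roll": 0,"hand": 1},
    {"tx": 0.0008,"ty": -0.004,"tz": 0,"roll": 0,"hand": 1},
    {"tx": 0.0012,"ty": -0.006,"tz": 0,"roll": 0,"hand": 1},
    {"tx": 0.0012,"ty": -0.006,"tz": 0,"roll": 0,"hand": 1},
    {"tx": 0.0012,"ty": -0.006,"tz": 0,"roll": 0,"hand": 1}
  ]
}}

```text
clock: 17.07
ee_pos: [0.532, -0.0972, 0.0257]
orientation: [-1.99, -2.427, -0.0]
contact_force: [-4.9, 7.1, 1.7]
opening: -0.005
```

```bash
python3 st.py s9
```

```text
clk 17.07 tcp clamp [-70.  -67.4] z 25.7 F clamp [-3.44  7.9 ] Fz 1.74 yaw 11.3
[('arm', 50, np.float64(57.87)), ('gplate+', 69, np.float64(31.65)), ('gplate-', 67, np.float64(-45.09))]
```

{"fn": "step_arm", "kwargs": {
  "motion": [
    {"tx": 0.0004,"ty": -0.002,"tz": 0,"roll": 0,"hand": 1},
    {"tx": 0.0006,"ty": -0.003,"tz": 0,"roll": 0,"hand": 1},
    {"tx": 0.0006,"ty": -0.003,"tz": 0,"roll": 0,"hand": 1},
    {"tx": 0.0006,"ty": -0.003,"tz": 0,"roll": 0,"hand": 1}
  ]
}}

```text
clock: 17.45
ee_pos: [0.5324, -0.0992, 0.0257]
orientation: [-1.989, -2.427, -0.001]
contact_force: [-5.6, 8.8, 3.6]
opening: 0.002
```

```bash
python3 st.py s10
```

```text
clk 17.45 tcp clamp [-70.  -69.4] z 25.7 F clamp [-3.73  9.74] Fz 3.61 yaw 11.3
[('arm', 50, np.float64(58.9)), ('gplate+', 72, np.float64(31.37)), ('gplate-', 67, np.float64(-45.48))]
```

{"fn": "step_arm", "kwargs": {
  "motion": [
    {"tx": 0.0004,"ty": -0.002,"tz": 0,"roll": 0,"hand": 1},
    {"tx": 0.0005,"ty": -0.0025,"tz": 0,"roll": 0,"hand": 1},
    {"tx": 0.0005,"ty": -0.0025,"tz": 0,"roll": 0,"hand": 1},
    {"tx": 0.0005,"ty": -0.0025,"tz": 0,"roll": 0,"hand": 1}
  ]
}}

```text
clock: 17.83
ee_pos: [0.5328, -0.101, 0.0257]
orientation: [-1.988, -2.427, -0.002]
contact_force: [-6.5, 10.2, 2.7]
opening: 0.001
```

```bash
python3 st.py s11
```

```text
clk 17.83 tcp clamp [-70.  -71.2] z 25.7 F clamp [-4.35 11.27] Fz 2.72 yaw 11.4
[('arm', 54, np.float64(56.98)), ('gplate+', 73, np.float64(31.12)), ('gplate-', 65, np.float64(-45.23))]
```

{"fn": "step_arm", "kwargs": {
  "motion": [
    {"tx": 0.0003,"ty": -0.0015,"tz": 0,"roll": 0,"hand": 1},
    {"tx": 0.0003,"ty": -0.0015,"tz": 0,"roll": 0,"hand": 1},
    {"tx": 0.0003,"ty": -0.0015,"tz": 0,"roll": 0,"hand": 1},
    {"tx": 0.0003,"ty": -0.0015,"tz": 0,"roll": 0,"hand": 1}
  ]
}}

```text
clock: 18.22
ee_pos: [0.533, -0.1021, 0.0257]
orientation: [-1.987, -2.427, -0.002]
contact_force: [-6.2, 12.1, 3.9]
opening: -0.001
```

```bash
python3 st.py s12
```

```text
clk 18.22 tcp clamp [-69.9 -72.3] z 25.7 F clamp [-3.71 13.04] Fz 3.86 yaw 11.4
[('arm', 50, np.float64(57.11)), ('gplate+', 72, np.float64(31.15)), ('gplate-', 68, np.float64(-44.72))]
```

{"fn": "step_arm", "kwargs": {
  "motion": [
    {"tx": 0.0003,"ty": -0.0015,"tz": 0,"roll": 0,"hand": 1},
    {"tx": 0.0003,"ty": -0.0015,"tz": 0,"roll": 0,"hand": 1},
    {"tx": 0.0003,"ty": -0.0015,"tz": 0,"roll": 0,"hand": 1},
    {"tx": 0.0003,"ty": -0.0015,"tz": 0,"roll": 0,"hand": 1}
  ]
}}

```text
clock: 18.6
ee_pos: [0.5333, -0.1032, 0.0257]
orientation: [-1.987, -2.427, -0.003]
contact_force: [-6.1, 11.5, 4.0]
opening: 0.004
```

```bash
python3 st.py s13
```

```text
clk 18.60 tcp clamp [-69.9 -73.5] z 25.7 F clamp [-3.69 12.47] Fz 3.96 yaw 11.4
[('arm', 54, np.float64(55.94)), ('gplate+', 70, np.float64(31.55)), ('gplate-', 72, np.float64(-44.62))]
```

{"fn": "step_arm", "kwargs": {
  "motion": [
    {"tx": 0.0003,"ty": -0.0015,"tz": 0,"roll": 0,"hand": 1},
    {"tx": 0.0003,"ty": -0.0015,"tz": 0,"roll": 0,"hand": 1},
    {"tx": 0.0003,"ty": -0.0015,"tz": 0,"roll": 0,"hand": 1},
    {"tx": 0.0003,"ty": -0.0015,"tz": 0,"roll": 0,"hand": 1}
  ]
}}

```text
clock: 18.98
ee_pos: [0.5334, -0.1037, 0.0257]
orientation: [-1.985, -2.427, -0.004]
contact_force: [-6.3, 13.9, 4.1]
opening: 0.001
```

```bash
python3 st.py s14; python3 - <<'E'
from h import *
c=camera("wrist");cv2.imwrite("pics/w7.png",cv2.resize(c["frame"],(768,576)))
E
```

```text
clk 18.98 tcp clamp [-69.9 -74. ] z 25.7 F clamp [-3.48 14.87] Fz 4.14 yaw 11.5
[('arm', 53, np.float64(57.02)), ('gplate+', 74, np.float64(30.61)), ('gplate-', 61, np.float64(-45.28))]
```

View pics/w7.png

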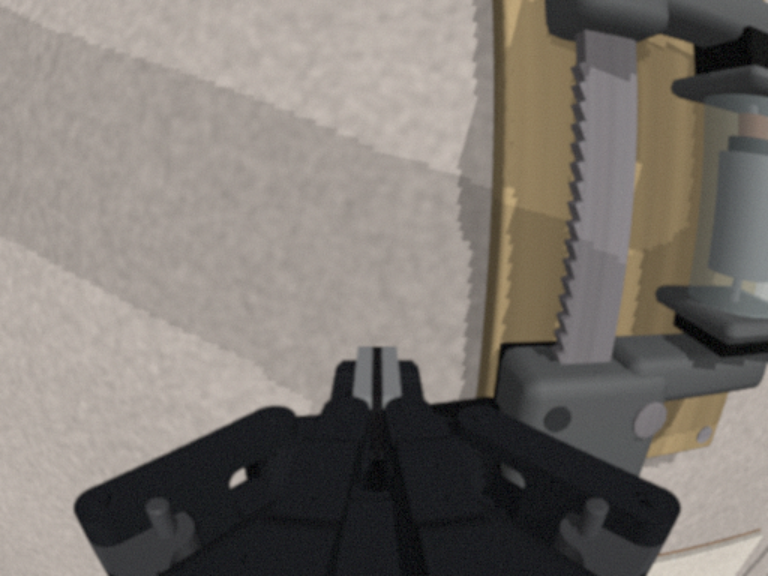

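The wrist view shows the bar drawn in. The generator (740,200) sits square against the fixed pad (700,335), with the moving pad (735,55) on its other plate. The trigger is at its stop, with an estimated hold of about 20 N. One more pump should put the hold mid-stroke, where the force reads cleanly.

{"fn": "step_arm", "kwargs": {
  "motion": [
    {"tx": -0.001,"ty": 0.005,"tz": 0,"roll": 0,"hand": 1},
    {"tx": -0.002,"ty": 0.01,"tz": 0,"roll": 0,"hand": 1},
    {"tx": -0.003,"ty": 0.015,"tz": 0,"roll": 0,"hand": 1},
    {"tx": -0.004,"ty": 0.02,"tz": 0,"roll": 0,"hand": 1},
    {"tx": -0.0058,"ty": 0.029,"tz": 0,"roll": 0,"hand": 1},
    {"tx": -0.0058,"ty": 0.029,"tz": 0,"roll": 0,"hand": 1},
    {"tx": -0.0058,"ty": 0.029,"tz": 0,"roll": 0,"hand": 1},
    {"tx": -0.0058,"ty": 0.029,"tz": 0,"roll": 0,"hand": 1}
  ]
}}

```text
clock: 19.75
ee_pos: [0.5298, -0.0807, 0.0262]
orientation: [1.993, 2.427, -0.0]
contact_force: [-0.0, -0.3, -0.1]
opening: 0.001
```

```bash
python3 st.py s15
```

```text
clk 19.75 tcp clamp [-69.  -50.7] z 26.2 F clamp [-0.07 -0.32] Fz -0.06 yaw 11.2
[('arm', 51, np.float64(56.43)), ('gplate+', 73, np.float64(29.92)), ('gplate-', 69, np.float64(-44.13))]
```

{"fn": "step_arm", "kwargs": {
  "motion": [
    {"tx": 0.0006,"ty": -0.003,"tz": 0,"roll": 0,"hand": 1},
    {"tx": 0.0012,"ty": -0.006,"tz": 0,"roll": 0,"hand": 1},
    {"tx": 0.0016,"ty": -0.008,"tz": 0,"roll": 0,"hand": 1},
    {"tx": 0.0016,"ty": -0.008,"tz": 0,"roll": 0,"hand": 1},
    {"tx": 0.0016,"ty": -0.008,"tz": 0,"roll": 0,"hand": 1}
  ]
}}

```text
clock: 20.22
ee_pos: [0.5301, -0.0865, 0.026]
orientation: [-1.991, -2.427, -0.001]
contact_force: [-2.9, 4.8, 3.3]
opening: -0.002
```

```bash
python3 st.py s16
```

```text
clk 20.22 tcp clamp [-69.7 -56.4] z 26.0 F clamp [-1.87  5.29] Fz 3.31 yaw 11.3
[('arm', 51, np.float64(56.26)), ('gplate+', 70, np.float64(30.91)), ('gplate-', 73, np.float64(-43.29))]
```

{"fn": "step_arm", "kwargs": {
  "motion": [
    {"tx": 0.0003,"ty": -0.0015,"tz": 0,"roll": 0,"hand": 1},
    {"tx": 0.0005,"ty": -0.0025,"tz": 0,"roll": 0,"hand": 1},
    {"tx": 0.0005,"ty": -0.0025,"tz": 0,"roll": 0,"hand": 1}
  ]
}}

```text
clock: 20.52
ee_pos: [0.5302, -0.0876, 0.026]
orientation: [-1.99, -2.426, -0.002]
contact_force: [-5.1, 8.9, 4.6]
opening: 0.004
```

```bash
python3 st.py s17
```

```text
clk 20.52 tcp clamp [-69.8 -57.6] z 26.0 F clamp [-3.23  9.76] Fz 4.63 yaw 11.3
[('arm', 52, np.float64(55.77)), ('gplate+', 79, np.float64(31.38)), ('gplate-', 68, np.float64(-43.89))]
```

{"fn": "step_arm", "kwargs": {
  "motion": [
    {"tx": 0.0003,"ty": -0.0015,"tz": 0,"roll": 0,"hand": 1},
    {"tx": 0.0003,"ty": -0.0015,"tz": 0,"roll": 0,"hand": 1},
    {"tx": 0.0003,"ty": -0.0015,"tz": 0,"roll": 0,"hand": 1}
  ]
}}

```text
clock: 20.82
ee_pos: [0.5303, -0.0886, 0.026]
orientation: [-1.989, -2.427, -0.002]
contact_force: [-5.2, 11.0, 5.0]
opening: 0.001
```

```bash
python3 st.py s18
```

```text
clk 20.82 tcp clamp [-69.9 -58.6] z 26.0 F clamp [-2.97 11.77] Fz 4.98 yaw 11.3
[('arm', 54, np.float64(56.76)), ('gplate+', 72, np.float64(31.08)), ('gplate-', 74, np.float64(-44.17))]
```

{"fn": "step_arm", "kwargs": {
  "motion": [
    {"tx": 0.0003,"ty": -0.0015,"tz": 0,"roll": 0,"hand": 1},
    {"tx": 0.0003,"ty": -0.0015,"tz": 0,"roll": 0,"hand": 1},
    {"tx": 0.0003,"ty": -0.0015,"tz": 0,"roll": 0,"hand": 1}
  ]
}}

```text
clock: 21.12
ee_pos: [0.5304, -0.0897, 0.026]
orientation: [-1.988, -2.426, -0.002]
contact_force: [-5.7, 10.1, 6.4]
opening: 0.001
```

```bash
python3 st.py s19
```

```text
clk 21.12 tcp clamp [-70.1 -59.7] z 26.0 F clamp [-3.58 10.97] Fz 6.41 yaw 11.3
[('arm', 49, np.float64(55.72)), ('gplate+', 74, np.float64(30.7)), ('gplate-', 73, np.float64(-43.64))]
```

{"fn": "step_arm", "kwargs": {
  "motion": [
    {"tx": 0.0002,"ty": -0.001,"tz": 0,"roll": 0,"hand": 1},
    {"tx": 0.0002,"ty": -0.001,"tz": 0,"roll": 0,"hand": 1},
    {"tx": 0.0002,"ty": -0.001,"tz": 0,"roll": 0,"hand": 1},
    {"tx": 0.0002,"ty": -0.001,"tz": 0,"roll": 0,"hand": 1}
  ]
}}

```text
clock: 21.5
ee_pos: [0.5305, -0.0904, 0.026]
orientation: [-1.987, -2.426, -0.002]
contact_force: [-6.0, 11.6, 7.0]
opening: -0.004
```

```bash
python3 st.py s20; python3 - <<'E'
from h import *
th=np.radians(11.25);f=[];p=[]
for i in range(8):
    camera("top");o=observe();f.append(o["contact_force"]);p.append(o["ee_pos"])
f=np.array(f);print("mean Fy clamp",(-np.sin(th)*f[:,0]+np.cos(th)*f[:,1]).round(1),(-np.sin(th)*f[:,0]+np.cos(th)*f[:,1]).mean())
E
```

```text
clk 21.50 tcp clamp [-70.1 -60.3] z 26.0 F clamp [-3.66 12.51] Fz 7.03 yaw 11.4
[('arm', 52, np.float64(55.36)), ('gplate+', 71, np.float64(30.5)), ('gplate-', 71, np.float64(-44.39))]
mean Fy clamp [11.3 11.5 12.1 12.4 12.5 12.6 12.9 11.8] 12.166574402127011
```

```bash
python3 - <<'E'
from h import *
c=dict(np.load("pics/s20.npz"))["frame"];cv2.imwrite("pics/fin.png",cv2.resize(c[120:270,140:400],None,fx=3,fy=3,interpolation=cv2.INTER_CUBIC))
E
```

```text
(no output)
```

View pics/fin.png

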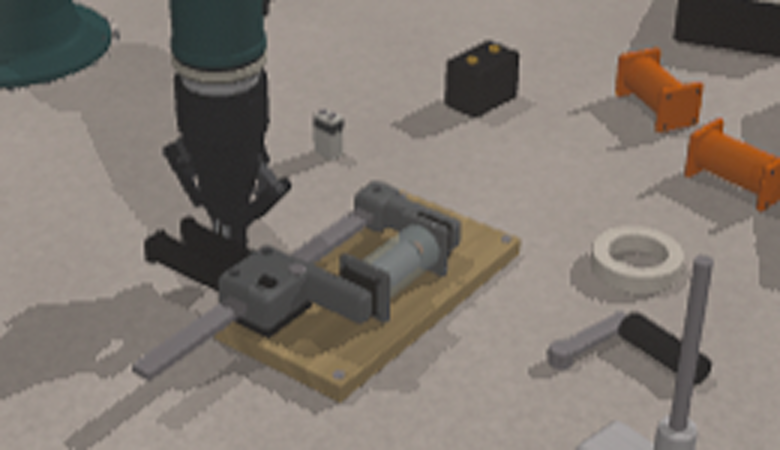

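The picture shows the generator at (405,265) clamped level and in line between both pads. The fingers at (230,235) hold the trigger, and the bystanders stand where they were. Handing in.

```bash
python3 -c "
from bench import *
print(hand_in())"
```

```text
the job is handed in; nothing more can be done
None
```

I set the generator on the bed between the pads and let go, then pumped the clamp's trigger with the shut fingers pushing on the blade. That took four full squeezes and a fifth, held part-way. The job was handed in at about 22 s with the trigger still squeezed.

- **Placing:** before clamping, the generator lay at clamp x 67 mm (pad measured at 66.8), 0.1–0.8° out of line, with both plate tops level within 1 mm. The last picture shows it gripped between both pads and the bystanders still in place.
- **Clamping force:** the push on the trigger averaged 12.2 N. Allowing for spring, friction and where the fingers touch the blade, that gives about 25 N, give or take 3 N.
- **Disagreement:** the pad's squash seen in the range images pointed lower, roughly 10–15 N with an error of 5–8 N. It was taken one squeeze earlier, at full squeeze, and is too coarse to confirm the figure. I trusted the force reading.

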